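# Turn a circuit board to the inspection camera and set the brake

### The arm

A 6-joint arm with a two-finger parallel gripper is mounted at the origin on the work surface. World frame = base frame: x ahead of the robot, y to its left, z up, the work surface at z = 0. Lengths are in m, angles in degrees, forces in N, time in s.
With the tool pointing down it reaches from about 0.35 to 0.875 m from the base axis. Payload 4.2 kg.
Tool frame: the origin (TCP) lies midway between the tips of the shut fingers; the grasp point (between the pads) lies 19 mm behind it; z points along the fingers, y is the direction in which the jaws open and shut (so a half turn about z gives the same grasp; the last joint's range is limited). The gripper opens to 87 mm and grips with 3 to 60 N. Pads are 19 mm wide; open, the fingers measure 117 mm over their backs; the gripper's body (75 mm by 190 mm) begins 51 mm behind the grasp point.
Start: joints at [91.307, 22.042, 0.453, 0, -68.411, -14.817], TCP at [0.146, 0.608, 0.223] pointing down, gripper open.
Joint ranges: [-179.83, 179.83], [-69.29, 118.12], [-61.27, 80.66], [-181.25, 117.63], [-171.15, -9.14], [-177.46, 177.46]. Speed limits (degrees/s): [159.86, 159.86, 180, 180, 180, 180].

### API

Orientations are given as a 3x3 rotation matrix whose columns are the frame's x, y, z axes.
In Python, from station import r gives the robot as it stands.
- The arm moves only by the tool servo_tool, never from a script. Its arguments are lists of equal length, an entry for each row: "slide": the shift along the world's x, y, z in units of 60 mm (1.0 is 60 mm), a list of three; "twist": the turn, a rotation vector about the world's x, y, z in units of 6 degrees (1.0 is 6 degrees), a list of three; "gripper": the closure, from 0 (fully open) to 1 (shut). In form: {"slide": [[x, y, z], ...], "twist": [[wx, wy, wz], ...], "gripper": [gripper, ...]}. A call has 1 to 12 rows; each row shifts and turns the commanded pose from where the row before left it; what a row does not reach is not made up. A row lasts 1/8 s, in which the tool goes at most 62.5 mm and 10.7 degrees, less where a joint would pass 70% of its speed; a pose out of reach is approached as far as the arm can. A call is refused whole if a number of a shift passes 1 or a number of a turn 1, either way. A call with a gripper value outside its range is refused whole. The fingers move at their own pace and stop on an object; the grip force is fixed at half the most. Time passes only in rows, so rows that do not move let the fingers close. It gives the time, the measured TCP pose, the force and the opening at its end, in the units of the state.
- r.sense(): the state, without advancing time (a new reading comes with each control period).
- r.capture(name): name is "side" or "top"; returns a dict with "image" (400x640x3 uint8, blue, green, red), "intrinsics" (3x3 intrinsics, pixels), "R" (3x3) and "t" (3): a world point X has camera coordinates R X + t. Camera axes: x right, y down, z forward; pixel columns grow to the right and rows downward; lengths in m; the calibration is good to about 2 mm. A picture is of the moment at which its call begins. There is no depth.
- r.finish_job(): hands the job in, once; it reports no verdict.
The state is a dict: "time_s": time; "joints": joint angles; "joint_velocities": joint speeds; "effort": joint torques, N m; "tcp_pos": TCP position; "ee_rot": TCP orientation; "wrist_force": force on the tool from outside, world axes, zero at the start; "moment": the same for the moment, N m; "gripper_width": opening from 0.0 (shut) to 1.0 (fully open).
Only numpy, scipy, OpenCV 4.12 (cv2) and the standard library are available. Lean on these libraries where they do the work, as an engineer would, in place of code of your own. Each camera call takes 0.05 s, during which the arm holds its last target.

### The job

With a fingertip against one of the turntable's bare arms, push it round until the circuit board stands squarely in front of the inspection camera, then push the brake lever fully home against its stop pin so that the board stays there. Never touch the board, lift the turntable off its spindle or shift the camera, and leave the other things on the bench where they are.

Things in the scene. Friction and masses are not known exactly. Their poses are not given: they have to be found in the camera images.
- stand: Fixed grey round foot (140 mm across, 12 mm high, with a 44 mm thick neck above it) of the inspection turntable, bolted to the bench. Origin on the bench under the turntable's vertical spindle; z up. A low tongue (10 mm high) runs along its +y axis to the brake's post.
- turntable (a joint): Angle (rad) of the four-armed turntable about the stand's vertical z axis, counter-clockwise from above; at 0 the board's arm points along the stand's +x axis. Turns either way with no stop in a full turn (range -7 to 7) and stays where left (friction 0.15 N m, about 2 N at 75 mm). Four level arms, 90 degrees apart; one carries the circuit board, the other three an empty 34 mm square clip plate.
- bare_arm (a point): Point on the middle of the bare arm opposite the board's arm, 72 mm from the spindle axis, 53 mm above the bench. All arms are aluminium bars 12 mm wide, 46 to 60 mm above the bench; the three bare ones are free from 22 to 103 mm from the axis (clip plate from 103 to 137 mm): push there. Nothing is above the arms; below are only the stand's foot and the camera's boom (20 mm wide, top 22 mm above the bench).
- hub_top (a point): Top centre of the turntable's hub, on the spindle axis, 78 mm above the bench. The turntable only sits on its spindle, and could be lifted off.
- board: The green circuit board, 50 mm (along its arm) by 66 mm by 4 mm with small parts on top, up to 10 mm higher, fixed on one turntable arm; spans 85 to 135 mm from the axis. Fragile: must not be touched. Origin at the centre of the board's plate, 110 mm from the spindle axis, 62 mm above the bench; its x axis points outward along the arm.
- focus (a point): The spot the camera looks at: 110 mm from the spindle axis, on the line from the axis to the camera, 62 mm above the bench. The black camera (40 x 36 x 30 mm, top 145 mm above the bench) stands on a post 185 mm from the axis, at the end of a low boom from the stand; its lens, about 155 mm from the axis, looks inward and down.
- brake (a joint): Angle (rad) of the brake lever about a vertical post; grows counter-clockwise from above. At 0 the lever points along the stand's +y axis (away from the turntable); fully home is 1.57, against its stop pin, pointing along the stand's -x axis. Goes no farther than -0.6 the other way. Stays where it is left (friction 0.12 N m, about 2 N at 60 mm).
- brake_pivot (a point): Axis of the brake lever, 46 mm above the bench, at x = 20 mm, y = 190 mm in the stand's frame.
- brake_grip (a point): Point on the brake lever's centre line, 60 mm from its axis, 46 mm above the bench. Steel bar 12 mm wide, 40 to 52 mm above the bench, ending in a black upright knob (20 mm thick, 35 to 57 mm above the bench) centred 80 mm from the axis. The stop pin (10 mm thick, 54 mm high) stands on the turntable side of the lever's home position, 65 mm from the axis.
- spool: Bystander: grey spool standing on its flange, 52 mm across, 38 mm high; origin under its centre.
- motor: Bystander: small gear motor lying flat, 72 x 22 x 21 mm, long side along its x; origin on its underside.
- cup: Bystander: clear plastic cup, 52 mm across, 50 mm high; origin under its centre.
- battery: Bystander: steel battery cell standing upright, 26 mm across, 50 mm high; origin under its centre.
- screwdriver: Bystander: screwdriver with a red handle lying along its x; origin under its middle.
- phone: Bystander: black phone lying flat, 150 x 72 x 9 mm; origin under its centre.
- sensor_bar: Bystander: black frame with green boards in it, 160 x 58 x 22 mm, long side along its x; origin under its centre.

How it is judged (in metres and radians):
On the way, in this order (a step that is already met when the one before it is completed fails the run):
1. the board stands in front of the camera, at rest, with the brake still off (horizontal distance between board and focus below 0.014 m and velocity of joint turntable between -0.05 and 0.05 rad/s and value of joint brake below 0.9 rad), for 0.2 s.
2. the brake lever is fully home, the board still in front of the camera (horizontal distance between board and focus below 0.014 m and value of joint brake above 1.46 rad), for 0.2 s.
At the end, for the whole second after the job is handed in: The board's centre is within 14 mm (in plan) of the spot the camera looks at, the turntable at rest, and the brake lever within about 0.1 rad (6 degrees) of its stop. The brake must still have been off (below 0.9 rad) when the board came to rest before the camera (all of step 2 and velocity of joint turntable between -0.05 and 0.05 rad/s); the robot touches nothing.
It fails at once if the circuit board was touched (contact force between board and the fingers above 0.5 N or contact force between board and the arm above 0.5 N).
It fails at once if the turntable was lifted on its spindle by more than 8 mm (height (world z) of hub_top above 0.086 m).
It fails at once if the camera was shifted by more than 10 mm (distance of focus from where it was at the start of the episode above 0.01 m).
It fails at once if a bystander was moved by more than 20 mm or tipped over (distance of any of spool, motor, cup, battery, screwdriver, phone, sensor_bar from where it was at the start of the episode above 0.02 m or angle between any of spool, motor, cup, battery, screwdriver, phone, sensor_bar's own z axis and vertical above 0.4 rad).
It also fails if it takes over 69 s, if anything falls off the work surface, if the arm or the gripper's body presses on something with over 40 N, if the wrist force passes 120 N, or if a joint passes its speed limit or range.

## Working session

There is one attempt and no reset: what is moved stays moved. The work goes in short steps, Python scripts to look and compute and a tool call to move; the robot and the scene stay as the last step left them, time stands still between calls to the robot, and variables do not carry over. Pictures are saved under pics/ and viewed, and the job is handed in when it is done.

Besides the shell and the picture viewer there is one more tool, called after ">>>" as name(argument=value, ...) on one line, values as JSON. servo_tool: Moves the arm, as the interface text tells. Its arguments: {"type":"object","properties":{"slide":{"type":"array","items":{"type":"array","items":{"type":"number"}}},"twist":{"type":"array","items":{"type":"array","items":{"type":"number"}}},"gripper":{"type":"array","items":{"type":"number"}}},"required":["slide","twist","gripper"]}

```bash
mkdir -p pics; ls
python3 - <<'E'
from station import r
import cv2,json
s=r.sense();print(s['time_s'],s['tcp_pos'],s['ee_rot'])
for n in('top','side'):
    c=r.capture(n);cv2.imwrite(f'pics/{n}0.png',c['image']);print(n,c['intrinsics'],c['R'],c['t'])
E
```

```text
pics
0.0 [0.14583392 0.60712293 0.22146991] [[ 9.72290328e-01 -2.33776223e-01 -4.42324438e-04]
 [-2.33776633e-01 -9.72288040e-01 -2.11037287e-03]
 [ 6.32882383e-05  2.15530025e-03 -9.99997675e-01]]
top [[452.11169325   0.         317.86278872]
 [  0.         452.11169325 197.34153369]
 [  0.           0.           1.        ]] [[ 0.01506488 -0.9998313   0.01050818]
 [-0.99526633 -0.01600356 -0.09585832]
 [ 0.09601031 -0.00901434 -0.99533952]] [-0.0517152   0.55120624  1.30012136]
side [[429.37063145   0.         317.42519586]
 [  0.         429.37063145 198.66263012]
 [  0.           0.           1.        ]] [[-9.99809098e-01  3.51325355e-04 -1.95357016e-02]
 [ 1.45337906e-02  6.81621742e-01 -7.31560366e-01]
 [ 1.30589433e-02 -7.31704638e-01 -6.81496726e-01]] [0.52822321 0.07497462 1.44937132]
```

View pics/top0.png

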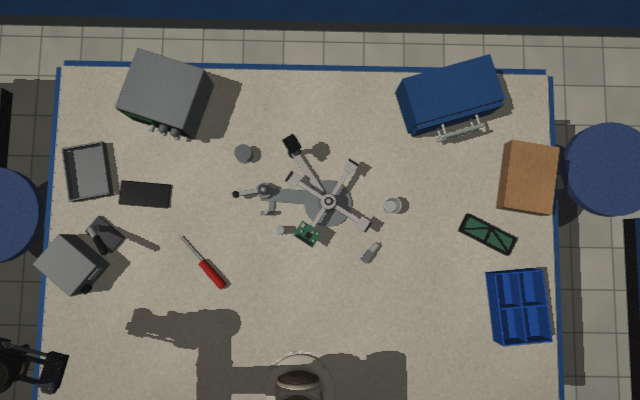

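View pics/side0.png

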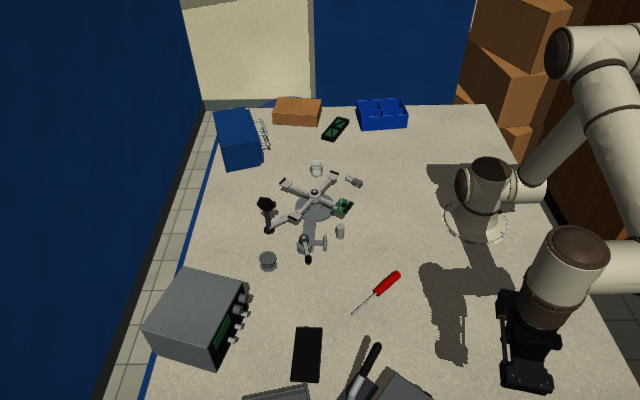

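```bash
cat > h.py <<'E'
import numpy as np,cv2
def ray(c,u,v,z):
    d=c['R'].T@np.linalg.inv(c['intrinsics'])@np.array([u,v,1.]); o=-c['R'].T@c['t']
    return o+d*(z-o[2])/d[2]
def proj(c,X):
    p=c['intrinsics']@(c['R']@np.asarray(X)+c['t']);return p[:2]/p[2]
E
python3 - <<'E'
import cv2
a=cv2.imread('pics/top0.png')[120:280,215:415];cv2.imwrite('pics/topz.png',cv2.resize(a,None,fx=4,fy=3.75,interpolation=2) if 0 else cv2.resize(a,(750,600),interpolation=2))
a=cv2.imread('pics/side0.png')[150:280,240:400];cv2.imwrite('pics/sidez.png',cv2.resize(a,(720,585),interpolation=2))
E
```

```text
(no output)
```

View pics/topz.png

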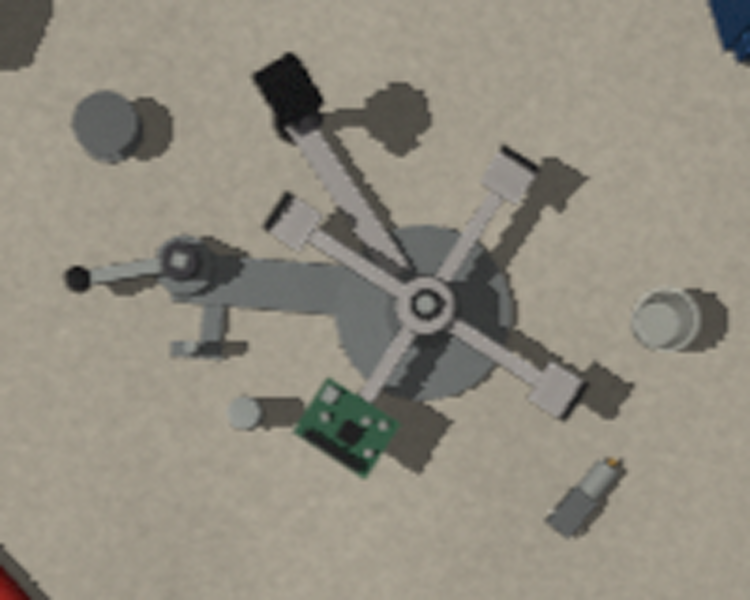

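View pics/sidez.png

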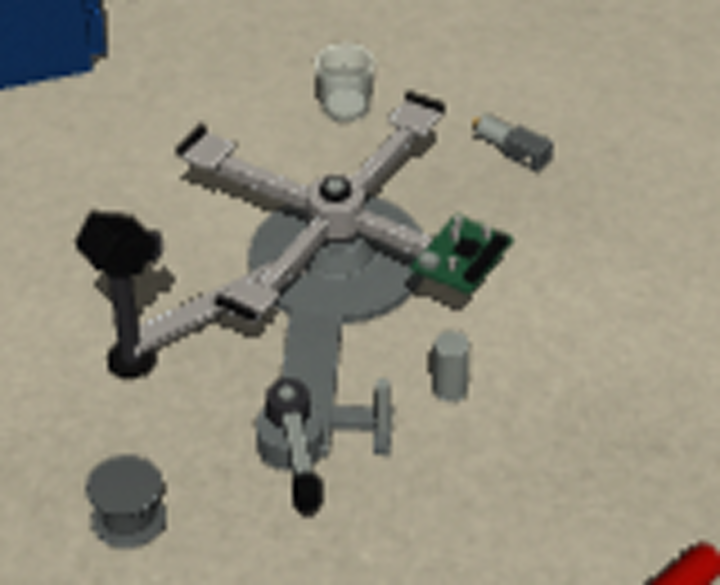

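Run:
```python
from h import *
from station import r
c=r.capture('top');s=r.capture('side')
def T(n,px,py,z):
    p=ray(c,215+px/3.75,120+py/3.75,z);print('top',n,p.round(4));return p
def S(n,px,py,z):
    p=ray(s,240+px/4.5,150+py/4.5,z);print('side',n,p.round(4));return p
h=T('hub',427,303,.078);S('hub',336,186,.078)
img=c['image'];m=(img[...,1].astype(int)>img[...,2]+20)&(img[...,1].astype(int)>img[...,0]+10);m[:215]=0;m[255:]=0;m[:,:285]=0;m[:,330:]=0
q=cv2.minAreaRect(np.argwhere(m)[:,::-1].astype(np.float32));print(q)
b=ray(c,*q[0],.064);print('board',b, np.hypot(*(b-h)[:2]),np.degrees(np.arctan2(*(b-h)[[1,0]])))
ang=lambda p,o:print('   r,ang',np.hypot(*(p-o)[:2]).round(4),np.degrees(np.arctan2(*(p-o)[[1,0]])).round(2))
for n,x,y in(('armUR',510,175),('armUL',295,220),('armLR',556,390)): ang(T(n,x,y,.06),h)
ang(T('cam',290,83,.145),h)
ang(T('campost foot',296,130,.01),h); ang(S('campostfoot',131,360,.005),h)
p=T('pivot',183,258,.065);S('pivot',288,395,.065);ang(p,h)
k=T('knob',78,278,.057);ang(k,p);k=S('knob',308,482,.057);ang(k,p)
T('pin top',212,340,.054);T('pinT',183,349,.054);S('pintop',383,385,.054)
T('battery top',245,412,.05);S('bat',452,338,.05)
T('spool',105,125,.038);T('cup',668,320,.05);T('motor',588,497,.02)
```

```text
top hub [ 0.5377 -0.0738  0.078 ]
side hub [ 0.5361 -0.0742  0.078 ]
((307.0195007324219, 233.4243927001953), (22.816553115844727, 16.79140281677246), 32.905242919921875)
board [ 0.44529761 -0.01365444  0.064     ] 0.1102754172553107 146.9260031569939
top armUR [ 0.6391 -0.137   0.06  ]
   r,ang 0.1194 -31.92
top armUL [0.6015 0.0274 0.06  ]
   r,ang 0.1197 57.8
top armLR [ 0.4746 -0.1733  0.06  ]
   r,ang 0.1178 -122.42
top cam [0.6893 0.0292 0.145 ]
   r,ang 0.1833 34.2
top campost foot [0.6809 0.0304 0.01  ]
   r,ang 0.1771 36.05
side campostfoot [0.6892 0.0338 0.005 ]
   r,ang 0.1858 35.4
top pivot [0.5702 0.1117 0.065 ]
side pivot [0.5684 0.1243 0.065 ]
   r,ang 0.1884 80.05
top knob [0.5545 0.1923 0.057 ]
   r,ang 0.0821 101.07
side knob [0.554  0.1941 0.057 ]
   r,ang 0.084 101.17
top pin top [0.5089 0.0892 0.054 ]
top pinT [0.5016 0.1111 0.054 ]
side pintop [0.5033 0.1063 0.054 ]
top battery top [0.4545 0.063  0.05  ]
side bat [0.4535 0.0586 0.05  ]
top spool [0.677  0.1784 0.038 ]
top cup [ 0.53   -0.2603  0.05  ]
top motor [ 0.3933 -0.2031  0.02  ]
```

Run:
```python
from h import *
from station import r
c=r.capture('top');s=r.capture('side')
for n,k in(('top',c),('side',s)): print(n,'at',-k['R'].T@k['t'])
def tri(n,a,b):
    u1=(215+a[0]/3.75,120+a[1]/3.75);u2=(240+b[0]/4.5,150+b[1]/4.5)
    P=[k['intrinsics']@np.c_[k['R'],k['t']] for k in(c,s)]
    X=cv2.triangulatePoints(P[0],P[1],np.array(u1),np.array(u2)).ravel();X=X[:3]/X[3]
    print(n,X.round(4),(proj(c,X)-u1).round(2),(proj(s,X)-u2).round(2));return X
h=tri('hub',(427,303),(336,186));tri('pivot',(183,258),(288,395));tri('knob',(78,278),(308,482));tri('cam',(290,83),(118,225))
tri('bat',(245,412),(452,338))
for n,k,o,R,f,sz in(('top',c,(270,130),(60,70),11,0),('side',s,(245,185),(90,75),8,0)):
    a=k['image'][o[1]:o[1]+R[1],o[0]:o[0]+R[0]];cv2.imwrite(f'pics/z2{n}.png',cv2.resize(a,None,fx=8,fy=8,interpolation=2))
a=c['image'][170:225,228:290];cv2.imwrite('pics/z3.png',cv2.resize(a,None,fx=10,fy=10,interpolation=2))
```

```text
top at [ 0.42455104 -0.03116548  1.3474433 ]
side at [0.50810545 1.00922181 1.05290948]
hub [ 0.5369 -0.0738  0.0785] [-0.02  0.26] [-0.24 -0.02]
pivot [0.5705 0.1131 0.0528] [-0.03  0.4 ] [-0.41 -0.04]
knob [0.5544 0.1926 0.0552] [-0.01  0.1 ] [-0.11 -0.01]
cam [0.6883 0.0296 0.1385] [-0.03  0.87] [-0.83 -0.13]
bat [0.4541 0.0627 0.0544] [-0.01  0.12] [-0.12 -0.01]
```

View pics/z2top.png

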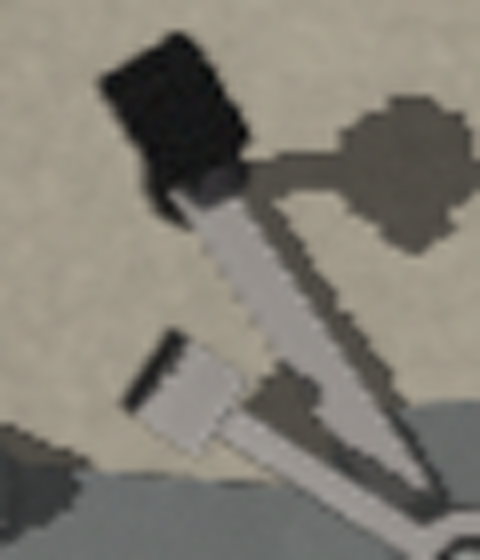

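View pics/z3.png

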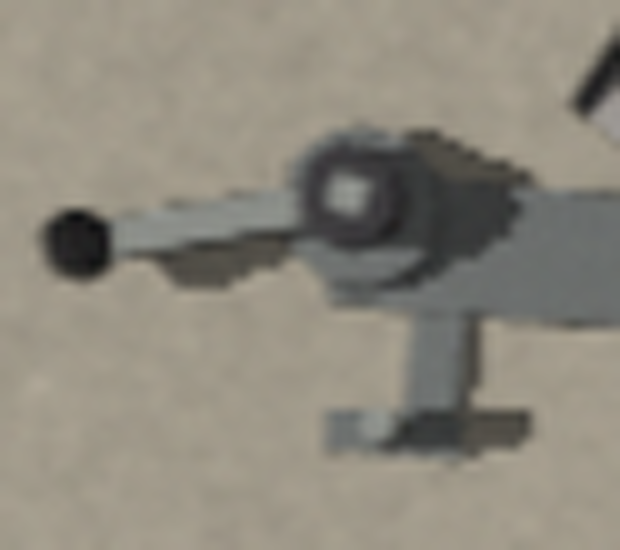

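View pics/z2side.png

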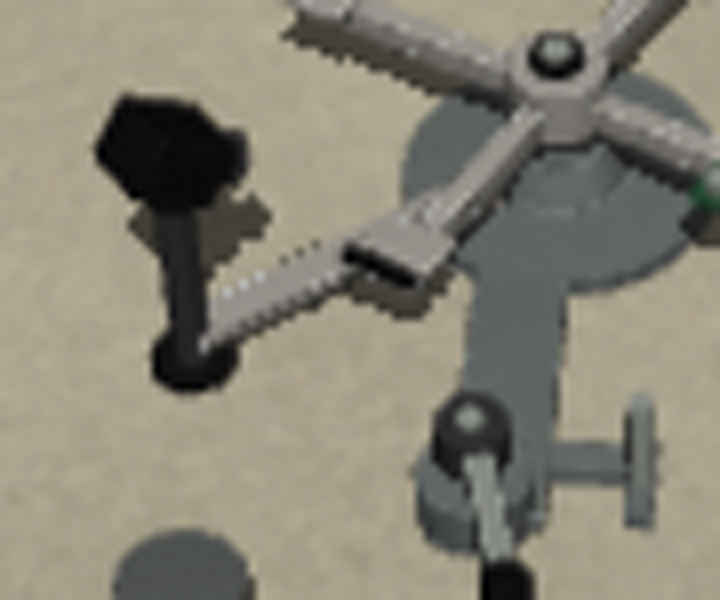

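Run:
```python
from h import *
from station import r
c=r.capture('top');s=r.capture('side')
h=np.array([.537,-.0738])
A=lambda p:print(np.hypot(*(p[:2]-h)).round(4),np.degrees(np.arctan2(*(p[:2]-h)[::-1])).round(2))
for x,y in((230,235),(287,300),(330,357)):A(ray(c,270+x/8,130+y/8,.022))
for x,y in((281,282),(245,302)):A(ray(s,245+x/8,185+y/8,.022))
# camera body centre mask
g=c['image'].max(2)
m=(g<45).astype(np.uint8);m[:130]=0;m[155:]=0;m[:,:280]=0;m[:,305:]=0
q=cv2.minAreaRect(cv2.findNonZero(m));print(q)
for z in(.13,.145):A(ray(c,*q[0],z))
a=35
for d in(a,):print('foc',h+.11*np.array([np.cos(np.radians(d)),np.sin(np.radians(d))]))
```

```text
0.1557 34.9
0.1237 33.07
0.0972 31.8
0.1406 34.49
0.1588 34.93
((292.30487060546875, 145.24388122558594), (19.695735931396484, 13.340018272399902), 65.224853515625)
0.1798 35.19
0.1768 35.59
foc [ 0.62710672 -0.01070659]
```

>>> servo_tool(slide=[[0.5, -0.75, 0], [0.5, -0.75, 0], [0.5, -0.75, 0], [0.5, -0.75, 0], [0.5, -0.75, 0], [0.5, -0.75, 0], [0.5, -0.75, 0], [0.5, -0.75, 0], [0.5, -0.75, 0], [0.5, -0.75, 0], [0.5, -0.75, 0], [0.5, -0.75, 0]], twist=[[0, 0, -1], [0, 0, -1], [0, 0, -1], [0, 0, -1], [0, 0, -1], [0, 0, -1], [0, 0, -1], [0, 0, -1], [0, 0, -1], [0, 0, -1], [0, 0, -1], [0, 0, -1]], gripper=[1, 1, 1, 1, 1, 1, 1, 1, 1, 1, 1, 1])

```text
time_s: 1.9
tcp_pos: [0.5069, 0.0661, 0.2229]
ee_rot: [[0.075, -0.997, 0.001], [-0.997, -0.075, 0.0], [-0.0, -0.001, -1.0]]
wrist_force: [0.3, 1.3, 0.3]
gripper_width: 0.005
```

>>> servo_tool(slide=[[0.43, -0.5, 0], [0.43, -0.5, 0], [0.43, -0.5, 0], [0.43, -0.5, 0], [0, 0, 0], [0, 0, 0]], twist=[[0, 0, -1], [0, 0, -1], [0, 0, -1], [0, 0, -1], [0, 0, 0], [0, 0, 0]], gripper=[1, 1, 1, 1, 1, 1])

```text
time_s: 2.65
tcp_pos: [0.6088, -0.0522, 0.2223]
ee_rot: [[-0.334, -0.943, -0.001], [-0.943, 0.334, 0.0], [0.0, 0.001, -1.0]]
wrist_force: [-0.1, 0.3, -0.1]
gripper_width: 0.003
```

Run:
```python
from station import r
import cv2
for n,b in(('top',(90,280,215,415)),('side',(120,290,230,430))):
    c=r.capture(n)['image'];a=c[b[0]:b[1],b[2]:b[3]];cv2.imwrite(f'pics/{n}1.png',cv2.resize(a,None,fx=3,fy=3,interpolation=2))
```

```text
(no output)
```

View pics/top1.png

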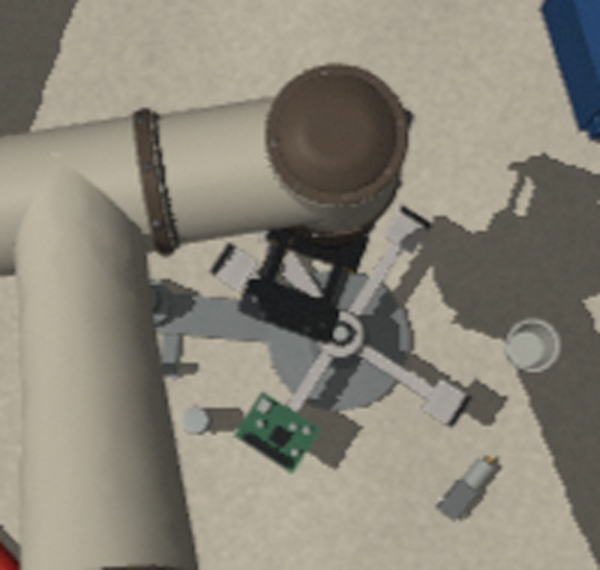

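View pics/side1.png

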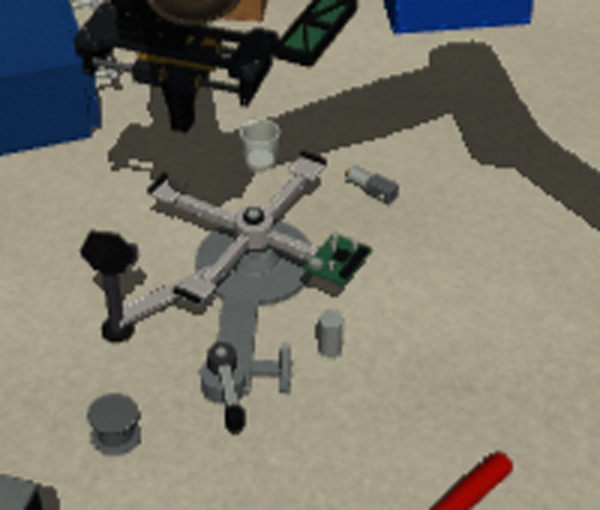

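>>> servo_tool(slide=[[0, 0, -0.75], [0, 0, -0.75], [0, 0, -0.75], [0, 0, -0.75], [0, 0, 0]], twist=[[0, 0, 0], [0, 0, 0], [0, 0, 0], [0, 0, 0], [0, 0, 0]], gripper=[1, 1, 1, 1, 1])

```text
time_s: 3.38
tcp_pos: [0.6061, -0.0518, 0.0396]
ee_rot: [[-0.333, -0.943, -0.008], [-0.943, 0.333, -0.001], [0.004, 0.007, -1.0]]
wrist_force: [0.1, 0.1, 0.6]
gripper_width: 0.002
```

Run:
```python
import numpy as np
a=np.radians(np.linspace(16.7,-103.3,25));p=75*np.c_[np.cos(a),np.sin(a)]
print((np.diff(p,axis=0)/60).round(2).tolist())
```

```text
[[0.03, -0.11], [0.02, -0.11], [0.01, -0.11], [-0.0, -0.11], [-0.01, -0.11], [-0.02, -0.11], [-0.03, -0.1], [-0.04, -0.1], [-0.05, -0.1], [-0.06, -0.09], [-0.06, -0.09], [-0.07, -0.08], [-0.08, -0.08], [-0.08, -0.07], [-0.09, -0.06], [-0.1, -0.05], [-0.1, -0.04], [-0.1, -0.04], [-0.11, -0.03], [-0.11, -0.02], [-0.11, -0.01], [-0.11, 0.0], [-0.11, 0.01], [-0.11, 0.02]]
```

>>> servo_tool(slide=[[0.05, -0.11, 0], [0.03, -0.11, 0], [0.01, -0.11, 0], [0, -0.11, 0], [-0.01, -0.11, 0], [-0.02, -0.11, 0], [-0.03, -0.1, 0], [-0.04, -0.1, 0], [-0.05, -0.1, 0], [-0.06, -0.09, 0], [-0.06, -0.09, 0], [-0.07, -0.08, 0]], twist=[[0, 0, 0], [0, 0, 0], [0, 0, 0], [0, 0, 0], [0, 0, 0], [0, 0, 0], [0, 0, 0], [0, 0, 0], [0, 0, 0], [0, 0, 0], [0, 0, 0], [0, 0, 0]], gripper=[1, 1, 1, 1, 1, 1, 1, 1, 1, 1, 1, 1])

```text
time_s: 4.88
tcp_pos: [0.5942, -0.1259, 0.0427]
ee_rot: [[-0.334, -0.943, 0.001], [-0.943, 0.334, -0.0], [-0.0, -0.001, -1.0]]
wrist_force: [0.6, 2.5, 0.3]
gripper_width: 0.004
```

```bash
cat > look.py <<'E'
from station import r
import cv2,sys
t=sys.argv[1]
for n,b in(('top',(90,280,215,415)),('side',(120,290,230,430))):
    c=r.capture(n)['image'];cv2.imwrite(f'pics/{n}{t}_full.png',c);a=c[b[0]:b[1],b[2]:b[3]];cv2.imwrite(f'pics/{n}{t}.png',cv2.resize(a,None,fx=3,fy=3,interpolation=2))
E
python3 look.py 2
```

```text
(no output)
```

View pics/side2.png

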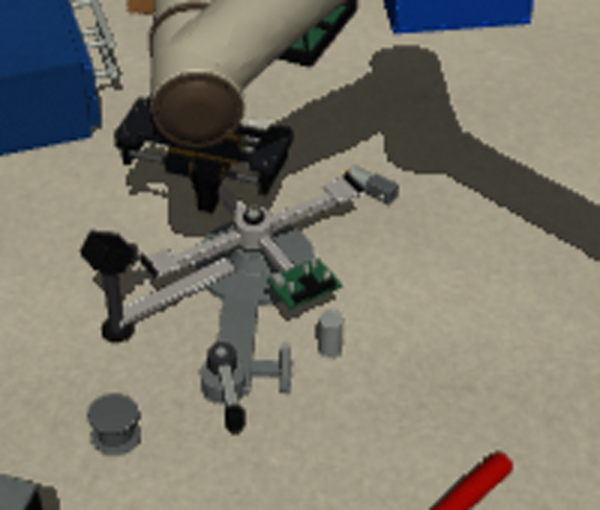

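View pics/top2.png

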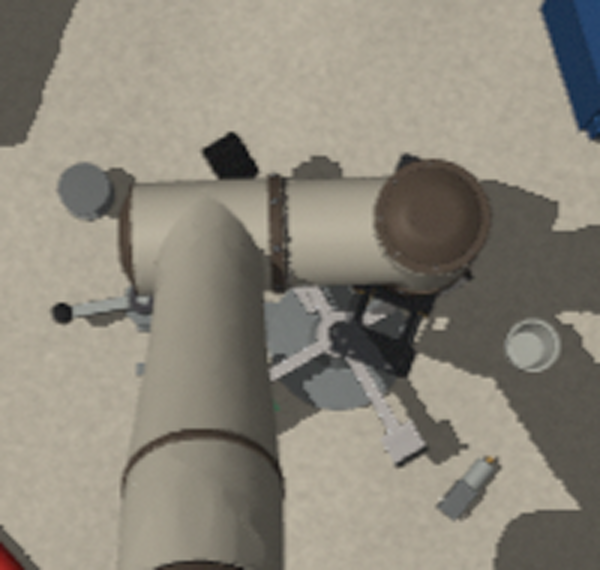

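>>> servo_tool(slide=[[-0.08, -0.08, 0], [-0.08, -0.07, 0], [-0.09, -0.06, 0], [-0.1, -0.05, 0], [-0.1, -0.04, 0], [-0.1, -0.04, 0], [-0.11, -0.03, 0], [-0.11, -0.02, 0], [-0.11, -0.01, 0], [-0.11, 0, 0], [-0.11, 0.01, 0], [-0.11, 0.02, 0]], twist=[[0, 0, 0], [0, 0, 0], [0, 0, 0], [0, 0, 0], [0, 0, 0], [0, 0, 0], [0, 0, 0], [0, 0, 0], [0, 0, 0], [0, 0, 0], [0, 0, 0], [0, 0, 0]], gripper=[1, 1, 1, 1, 1, 1, 1, 1, 1, 1, 1, 1])

```text
time_s: 6.48
tcp_pos: [0.5216, -0.1477, 0.0427]
ee_rot: [[-0.334, -0.943, 0.001], [-0.943, 0.334, -0.0], [-0.0, -0.001, -1.0]]
wrist_force: [2.7, 0.5, -1.8]
gripper_width: 0.004
```

```bash
python3 look.py 3
```

```text
(no output)
```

View pics/side3.png

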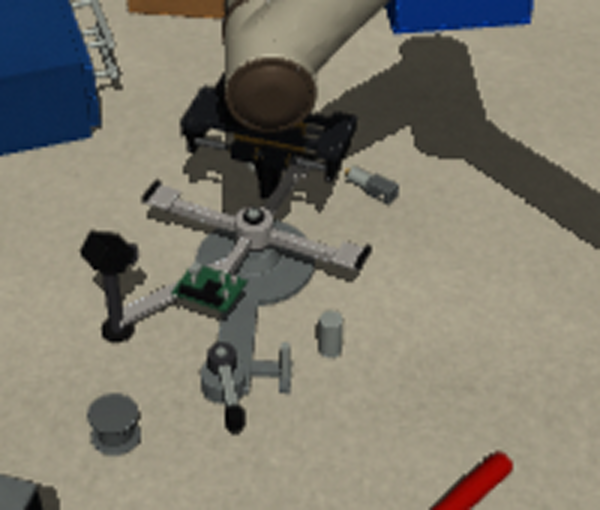

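View pics/top3.png

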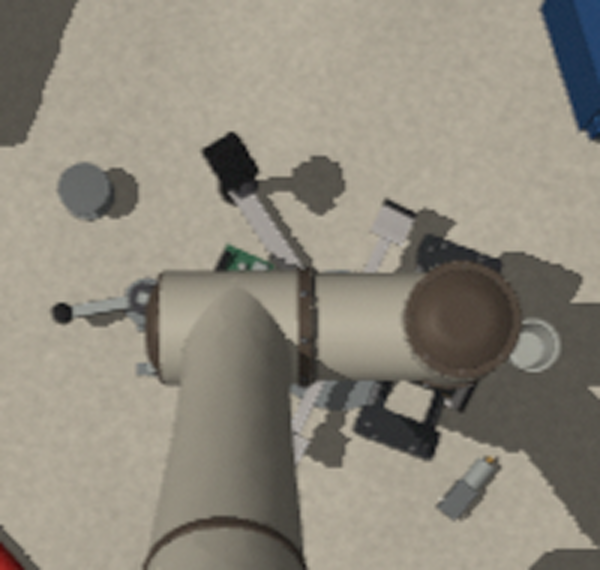

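```bash
cat > brd.py <<'E'
from h import *
from station import r
def board():
    s=r.capture('side');im=s['image'].astype(int)
    m=((im[...,1]>im[...,2]+12)&(im[...,1]>im[...,0]+8)).astype(np.uint8);m[:190]=0;m[235:]=0;m[:,:265]=0;m[:,350:]=0
    m=cv2.morphologyEx(m,cv2.MORPH_CLOSE,np.ones((5,5),np.uint8))
    n,l,st,ce=cv2.connectedComponentsWithStats(m);i=1+st[1:,4].argmax()
    pts=cv2.findNonZero((l==i).astype(np.uint8)).reshape(-1,2).astype(float)
    w=np.array([ray(s,u,v,.064)[:2] for u,v in pts])*1000
    q=cv2.minAreaRect(w.astype(np.float32));d=np.array(q[0])/1000-[.537,-.0738]
    print('rect mm',q,'r',np.hypot(*d).round(4),'ang',np.degrees(np.arctan2(d[1],d[0])).round(1))
    return s
if __name__=='__main__':
    s=board()
    import sys
    h=np.array([.537,-.0738])
    for a in sys.argv[1:]:
        u,v=map(float,a.split(','));p=ray(s,230+u/3,120+v/3,.06)[:2]-h;print(np.hypot(*p).round(4),np.degrees(np.arctan2(p[1],p[0])).round(2))
E
python3 brd.py 173,203 347,260
```

```text
rect mm ((585.7119140625, 25.06439781188965), (52.772090911865234, 68.19320678710938), 63.902137756347656) r 0.1102 ang 63.8
0.103 -23.86
0.1187 150.79
```

>>> servo_tool(slide=[[-0.1, 0.03, 0], [-0.1, 0.04, 0], [-0.1, 0.04, 0], [-0.1, 0.05, 0], [0, 0, 0]], twist=[[0, 0, 0], [0, 0, 0], [0, 0, 0], [0, 0, 0], [0, 0, 0]], gripper=[1, 1, 1, 1, 1])

```text
time_s: 7.25
tcp_pos: [0.4961, -0.1379, 0.0424]
ee_rot: [[-0.334, -0.943, -0.002], [-0.943, 0.334, 0.0], [0.001, 0.002, -1.0]]
wrist_force: [-0.8, -0.7, -0.8]
gripper_width: 0.004
```

```bash
python3 brd.py; python3 look.py 4
```

```text
rect mm ((618.6028442382812, 0.6993560791015625), (52.29218673706055, 70.66941833496094), 42.830299377441406) r 0.1105 ang 42.4
```

View pics/side4.png

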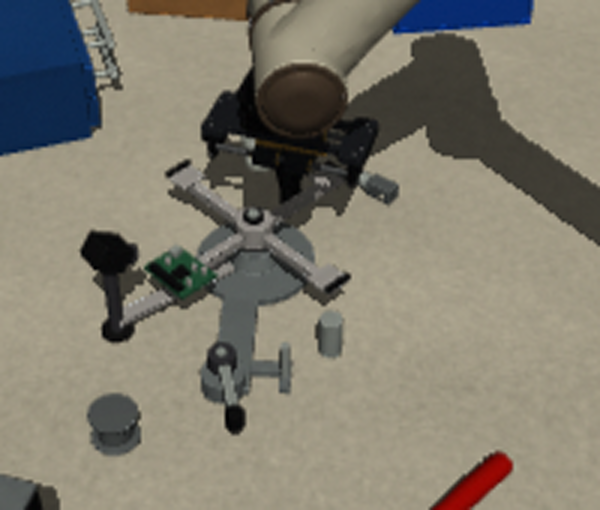

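>>> servo_tool(slide=[[-0.07, 0.04, 0], [-0.06, 0.05, 0], [0, 0, 0], [0, 0, 0]], twist=[[0, 0, 0], [0, 0, 0], [0, 0, 0], [0, 0, 0]], gripper=[1, 1, 1, 1])

```text
time_s: 7.9
tcp_pos: [0.4893, -0.1326, 0.0425]
ee_rot: [[-0.334, -0.943, -0.001], [-0.943, 0.334, 0.0], [0.0, 0.001, -1.0]]
wrist_force: [0.4, 0.1, -0.2]
gripper_width: 0.008
```

```bash
python3 brd.py; python3 look.py 5
```

```text
rect mm ((626.9404907226562, -9.384090423583984), (52.098453521728516, 69.87955474853516), 35.24191665649414) r 0.1106 ang 35.6
```

View pics/top5.png

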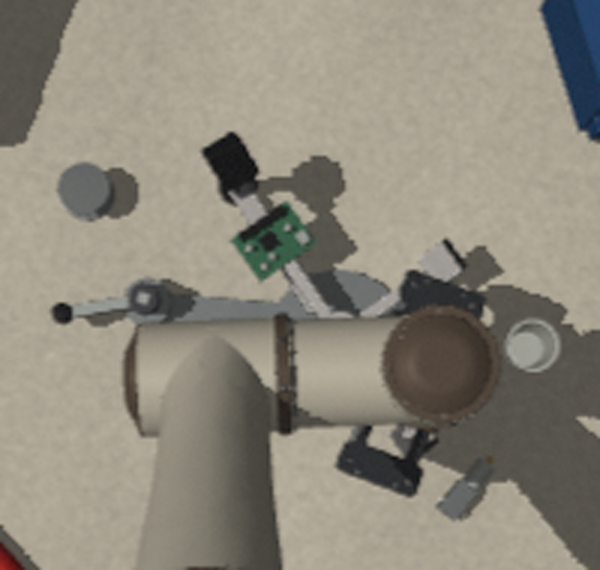

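>>> servo_tool(slide=[[0.1, -0.08, 0], [0.12, -0.1, 0], [0, 0, 0], [0, 0, 0.8], [0, 0, 0.9], [0, 0, 0.9], [0, 0, 0]], twist=[[0, 0, 0], [0, 0, 0], [0, 0, 0], [0, 0, 0], [0, 0, 0], [0, 0, 0], [0, 0, 0]], gripper=[1, 1, 1, 1, 1, 1, 1])

```text
time_s: 8.93
tcp_pos: [0.5057, -0.1438, 0.2035]
ee_rot: [[-0.334, -0.943, 0.011], [-0.943, 0.334, -0.001], [-0.003, -0.01, -1.0]]
wrist_force: [0.1, 0.4, -1.2]
gripper_width: 0.006
```

```bash
python3 brd.py; python3 look.py 6
```

```text
rect mm ((626.9404907226562, -9.384090423583984), (52.098453521728516, 69.87955474853516), 35.24191665649414) r 0.1106 ang 35.6
```

View pics/side6.png

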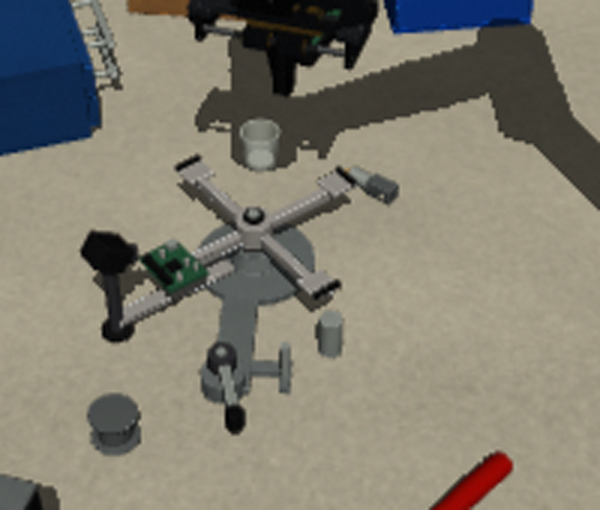

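>>> servo_tool(slide=[[0.24, 0.87, 0], [0.24, 0.87, 0], [0.24, 0.87, 0], [0.24, 0.87, 0], [0.24, 0.87, 0], [0.24, 0.87, 0], [0, 0, 0], [0, 0, 0]], twist=[[0, 0, 0], [0, 0, 0], [0, 0, 0], [0, 0, 0], [0, 0, 0], [0, 0, 0], [0, 0, 0], [0, 0, 0]], gripper=[1, 1, 1, 1, 1, 1, 1, 1])

```text
time_s: 10.07
tcp_pos: [0.5884, 0.1692, 0.1966]
ee_rot: [[-0.334, -0.943, -0.004], [-0.943, 0.334, -0.002], [0.003, 0.003, -1.0]]
wrist_force: [0.4, 0.0, 0.5]
gripper_width: 0.001
```

>>> servo_tool(slide=[[0.1, 0, -0.6], [0, 0, -0.7], [0, 0, -0.7], [0, 0, -0.7], [0, 0, 0]], twist=[[0, 0, 0], [0, 0, 0], [0, 0, 0], [0, 0, 0], [0, 0, 0]], gripper=[1, 1, 1, 1, 1])

```text
time_s: 10.7
tcp_pos: [0.5924, 0.1666, 0.0331]
ee_rot: [[-0.336, -0.942, -0.008], [-0.942, 0.336, -0.004], [0.007, 0.006, -1.0]]
wrist_force: [-0.6, 0.5, 0.1]
gripper_width: 0.008
```

```bash
python3 look.py 7
python3 - <<'E'
import numpy as np
pv=np.array([.5705,.1131]);R=.050
s=np.array([.594,.169]);pts=[s]
for L in np.linspace(101.5,175.8,13):
    a=np.radians(L);rel=np.radians(L-160);ext=.006+.0095*abs(np.cos(rel))+.015*abs(np.sin(rel))
    pts.append(pv+R*np.array([np.cos(a),np.sin(a)])+ext*np.array([np.sin(a),-np.cos(a)]))
pts=np.array(pts);print(pts.round(3).tolist());print((np.diff(pts,axis=0)/.06).round(2).tolist())
E
```

```text
[[0.594, 0.169], [0.584, 0.167], [0.578, 0.168], [0.572, 0.168], [0.565, 0.168], [0.559, 0.167], [0.553, 0.164], [0.546, 0.161], [0.541, 0.158], [0.535, 0.153], [0.531, 0.147], [0.527, 0.143], [0.525, 0.14], [0.522, 0.136]]
[[-0.17, -0.04], [-0.1, 0.02], [-0.1, 0.01], [-0.11, -0.01], [-0.11, -0.02], [-0.11, -0.04], [-0.1, -0.05], [-0.1, -0.06], [-0.09, -0.08], [-0.08, -0.09], [-0.06, -0.07], [-0.05, -0.06], [-0.04, -0.06]]
```

View pics/side7.png

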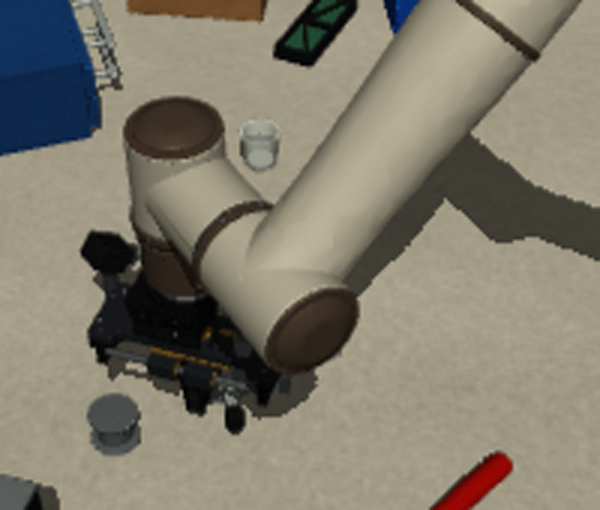

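>>> servo_tool(slide=[[-0.14, 0, 0], [-0.1, 0.02, 0], [-0.1, 0.01, 0], [-0.11, -0.01, 0], [-0.11, -0.02, 0], [-0.11, -0.04, 0], [-0.1, -0.05, 0], [-0.1, -0.06, 0], [-0.09, -0.08, 0], [-0.08, -0.09, 0], [0, 0, 0]], twist=[[0, 0, 0], [0, 0, 0], [0, 0, 0], [0, 0, 0], [0, 0, 0], [0, 0, 0], [0, 0, 0], [0, 0, 0], [0, 0, 0], [0, 0, 0], [0, 0, 0]], gripper=[1, 1, 1, 1, 1, 1, 1, 1, 1, 1, 1])

```text
time_s: 12.18
tcp_pos: [0.5314, 0.1495, 0.0362]
ee_rot: [[-0.335, -0.942, -0.003], [-0.942, 0.335, -0.001], [0.002, 0.002, -1.0]]
wrist_force: [0.8, 0.6, 0.5]
gripper_width: 0.003
```

```bash
python3 look.py 8;python3 brd.py
```

```text
rect mm ((632.1336059570312, -12.858917236328125), (52.507328033447266, 58.472599029541016), 40.60285949707031) r 0.113 ang 32.6
```

View pics/side8.png

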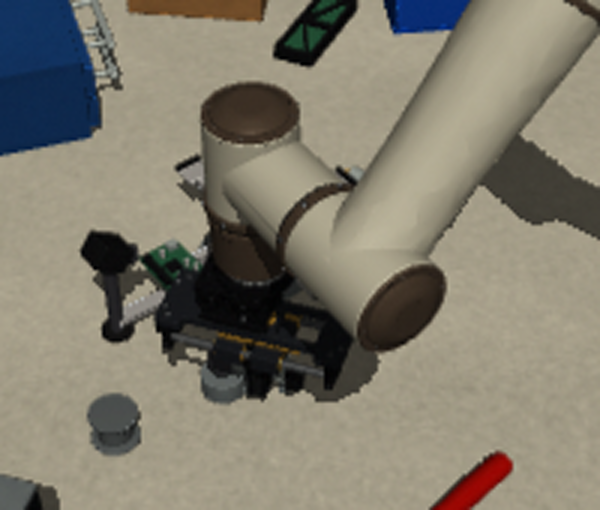

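View pics/top8.png

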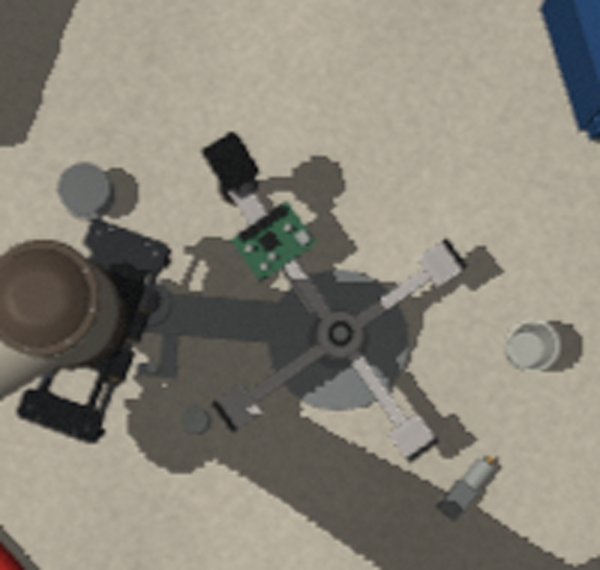

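>>> servo_tool(slide=[[-0.06, -0.07, 0], [-0.05, -0.06, 0], [-0.04, -0.06, 0], [-0.02, -0.06, 0], [0, 0, 0]], twist=[[0, 0, 0], [0, 0, 0], [0, 0, 0], [0, 0, 0], [0, 0, 0]], gripper=[1, 1, 1, 1, 1])

```text
time_s: 12.95
tcp_pos: [0.5241, 0.1376, 0.0371]
ee_rot: [[-0.334, -0.943, 0.004], [-0.943, 0.334, 0.004], [-0.005, -0.003, -1.0]]
wrist_force: [1.6, 8.6, -1.2]
gripper_width: 0.006
```

>>> servo_tool(slide=[[0, -0.06, 0], [0, -0.06, 0], [0, 0, 0]], twist=[[0, 0, 0], [0, 0, 0], [0, 0, 0]], gripper=[1, 1, 1])

```text
time_s: 13.32
tcp_pos: [0.5245, 0.1366, 0.0373]
ee_rot: [[-0.334, -0.943, 0.008], [-0.943, 0.334, 0.013], [-0.015, -0.003, -1.0]]
wrist_force: [-6.7, 32.4, -1.5]
gripper_width: 0.007
```

Firm stop. Back off, rise, move clear and look.

>>> servo_tool(slide=[[0, 0.2, 0], [0, 0.3, 0], [0, 0.1, 0], [0, 0, 0.7], [0, 0, 0.8], [0, 0, 0.8], [-0.5, 0.5, 0.5], [-0.5, 0.5, 0], [-0.5, 0.5, 0], [0, 0.8, 0], [0, 0, 0], [0, 0, 0]], twist=[[0, 0, 0], [0, 0, 0], [0, 0, 0], [0, 0, 0], [0, 0, 0], [0, 0, 0], [0, 0, 0], [0, 0, 0], [0, 0, 0], [0, 0, 0], [0, 0, 0], [0, 0, 0]], gripper=[1, 1, 1, 1, 1, 1, 1, 1, 1, 1, 1, 1])

```text
time_s: 14.82
tcp_pos: [0.4324, 0.3013, 0.2039]
ee_rot: [[-0.334, -0.942, -0.002], [-0.942, 0.334, -0.002], [0.002, 0.001, -1.0]]
wrist_force: [-0.2, -0.3, 0.7]
gripper_width: 0.003
```

```bash
python3 look.py 9;python3 brd.py
```

```text
rect mm ((626.9404907226562, -9.384090423583984), (52.098453521728516, 69.87955474853516), 35.24191665649414) r 0.1106 ang 35.6
```

View pics/side9.png

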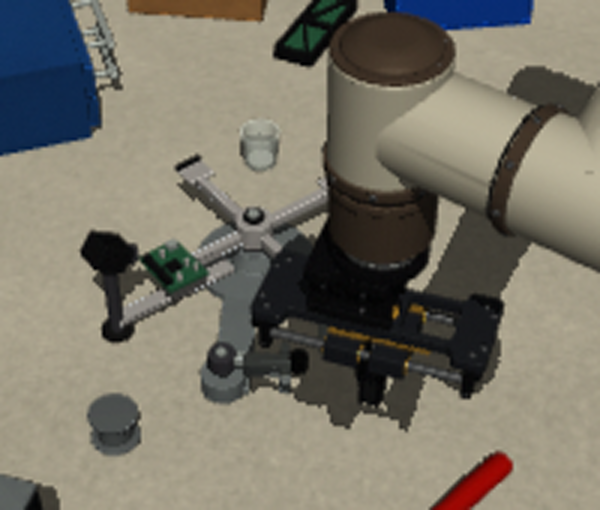

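View pics/top9.png

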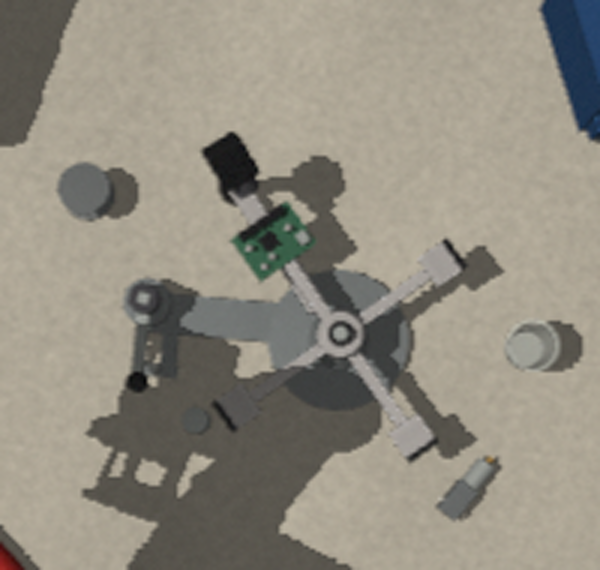

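Run:
```python
from h import *
from station import r
c=r.capture('top');k=ray(c,215+136/3,90+381/3,.056);p=ray(c,215+146/3,90+299/3,.0528);d=k-p
print(k,p,np.hypot(*d[:2]),'lever deg from stand +y',np.degrees(np.arctan2(d[1],d[0]))-85.8)
print(r.finish_job())
```

```text
[0.4901239  0.12046968 0.056     ] [0.56911236 0.11340981 0.0528    ] 0.07930333454260882 lever deg from stand +y 89.09255705543741
the job is handed in; nothing more can be done
None
```

The board now stands in front of the camera and the brake lever is home against its stop pin. I handed the job in at about 15 s; no verdict was reported.

I pushed the bare arm opposite the board clockwise with the shut fingertips until the board faced the camera. I backed off and checked that the board stayed put. Then I pushed the brake lever onto its stop pin (the wrist force rose to 32 N against it) and moved the arm clear.

**Last checks**
- **Board:** 35.2–35.6° about the spindle, against about 35° for the camera. That puts it roughly 1 mm off the focus spot, and it was unchanged after braking.
- **Brake lever:** about 89° (1.555 rad) from the stand's +y axis, against 1.57 fully home.
- **Other things on the bench:** the ones visible in the last cropped views look where they were. The screwdriver's shaft, the phone and most of the sensor bar fell outside those views, and I measured none of them numerically.

**Disagreements**
- One board reading during the lever push gave 32.6°, because the gripper hid part of the board. It went back to 35.6° once the view was clear.
- My camera bearing estimates spread from 34.2° to 36°. The boom readings closer in, where the boom was partly hidden, gave 31.8–33°. All of these are well inside the 7° tolerance.

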